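Top up the spring-lift box dispenser

ROBOT

A 7-joint arm with a two-finger parallel gripper is mounted at the origin on the work surface. World frame = base frame: x ahead of the robot, y to its left, z up, the work surface at z = 0. Lengths are in m, angles in rad, forces in N, time in s.
With the tool pointing down it reaches from about 0.425 to 0.975 m from the base axis. Payload 16.7 kg.
Tool frame: the origin (TCP) lies on the centre line of the jaws, within the pads' length; the fingertips stand 22 mm ahead of it and the grasp point (between the pads) lies 3 mm ahead of it (robot.tcp_to_tips is the distance from the TCP to the fingertips, in m); y points along the fingers, x is the direction in which the jaws open and shut, and the axes are right-handed (so a half turn about y gives the same grasp; the last joint's range is limited). The gripper opens to 85 mm and grips with 20 to 120 N. Pads are 22 mm wide; open, the fingers measure 114 mm over their backs; the gripper's body (76 mm by 85 mm) begins 54 mm behind the grasp point. The pads swing forward as they close: fully open they stand 13 mm farther back than shut.
Start: joints at [1.008, 0.426, 0.074, 1.606, -0.034, 1.111, -0.067], TCP at [0.271, -0.618, 0.253] pointing down, gripper open.
Joint ranges: [-2.85, 2.85], [-0.5, 2.14], [-1.23, 1.37], [0.21, 2.46], [-1.02, 4.16], [0.16, 2.05], [-2.73, 2.73]. Speed limits (rad/s): [1.89, 1.89, 2.39, 2.39, 3.01, 3.01, 3.01].

INTERFACE

Orientations are given as [roll, pitch, yaw] about the fixed x, y, z axes, in that order (R = Rz(yaw) Ry(pitch) Rx(roll)).
In Python, from plant import robot gives the robot as it stands. The module is installed in compiled form; this text tells all that it offers.
- The arm moves only by the shell command python3 -m jog 'ROWS' [FORCE]. ROWS is JSON, a list of rows, each a list of 7 numbers: the shift along the world's x, y, z in cm, then the turn, a rotation vector about the world's x, y, z in rad, then the closure in counts, from 0 (fully open) to 255 (shut). In form: [[x, y, z, rx, ry, rz, gripper], ...]. A call has 1 to 10 rows; each row shifts and turns the commanded pose from where the row before left it; what a row does not reach is not made up. A row lasts 1/10 s, in which the tool goes at most 50 mm and 8.59 degrees, less where a joint would pass 70% of its speed; a pose out of reach is approached as far as the arm can. A call is refused whole if a number of a shift passes 5 or a number of a turn 0.15, either way. A call with a gripper value outside its range is refused whole. The fingers move at their own pace and stop on an object; FORCE is the grip in N (left out, the last holds). Time passes only in rows, so rows that do not move let the fingers close. It gives the time, the measured TCP pose, the force and the opening at its end, in the units of the state.
- robot.get_state(): the state, without advancing time (a new reading comes with each control period).
- robot.read_camera(name): name is "scene" or "top"; returns a dict with "img" (384x512x3 uint8, red, green, blue), "fx", "fy", "cx", "cy" (pixels), "eye" and "orientation" of the camera in the world. Camera axes: x right, y down, z forward; pixel columns grow to the right and rows downward; lengths in m; the calibration is good to about 2 mm. A picture is of the moment at which its call begins. There is no depth.
- robot.finish_job(): hands the job in, once; it reports no verdict.
The state is a dict: "clock": time; "qpos": joint angles; "qd": joint speeds; "tau": joint torques, N m; "eef_pos": TCP position; "tcp_rot": TCP orientation; "ft_force": force on the tool from outside, world axes, zero at the start; "ft_torque": the same for the moment, N m; "gripper_width": finger opening in m.
Only numpy, scipy, OpenCV 4.12 (cv2) and the standard library are available. Lean on these libraries where they do the work, as an engineer would, in place of code of your own. Each camera call takes 0.05 s, during which the arm holds its last target.

TASK

Top up the spring-lift dispenser on the bench: load both loose utility boxes into it, open side down like the one already in there, pressing the pile straight down against the spring until the two catches snap back over the ends of the last box and hold it. Leave the square box, the wire reel and the roll of tape where they are.

Things in the scene. Friction and masses are not known exactly. Their poses are not given: they have to be found in the camera images.
- box_a: Loose single-gang steel utility box with knockouts, 102 (x) by 54 (y) by 38 (z) mm, 2 mm walls, 0.17 kg; it lies open side down, its closed back up. Origin: centre of the open rim, that is on the bench under the box; z up to the back, x along its 102 mm length. Grasp it across the 54 mm width.
- box_b: The second loose utility box, the same as box_a in every way (they may be loaded in either order).
- box_c: The utility box that is already in the dispenser, the same in size and frame, held down by the catches, on the platform.
- dispenser: Spring-lift box dispenser, grey sheet steel, screwed down. Origin: centre of its 190 (x) by 96 (y) mm base, on the bench. Two upright channels, 205 mm high, face each other along x; between them is a guide 106 (x) by 58 (y) mm, flared outward above 194 mm; a box goes in lengthwise along x, either way round. The long sides are open for the fingers over the middle 64 mm of x, all the way down.
- mouth (a point): Point on the dispenser's vertical centre line, 160 mm above the bench, level with the flat underside of the catches; axes as the dispenser's. The back of the top box held in the pile is at this level or up to 1.5 mm lower, so its origin is 38 mm below it, the next box's 76 mm.
- platform (a joint): How far the sprung platform has sunk, m: 0 at the top (its face level with mouth), 0.038 with one box held, 0.076 two, 0.114 three; stop at 0.126. Spring: 7.7 N up at 0, 0.11 N more per mm; the platform weighs 0.2 kg. Pressing a box in past the catches takes 8 to 15 N. A box let go before they close over it rises again; press its back 3 to 5 mm below mouth, then they snap.
- catch_near (a joint): Sprung sliding catch at the dispenser's -x end, m: 0 = fully out over the pile, grows as it is pushed back (up to 0.009). Its 20 mm wide tongue sticks 7 mm into the guide. The top is sloped, from the tip to 18 mm above mouth, so a box pressed down pushes it back; the flat underside holds the box. A box set in first rests on both slopes, rim about 10 mm above mouth.
- catch_far (a joint): The same catch at the dispenser's +x end.
- square_box: Bystander: steel square box 102 by 102 by 54 mm, standing open side up; origin under its centre on the bench.
- wire_reel: Bystander: small reel of copper wire, 76 mm across, 58 mm high, standing on its flange; origin under its centre.
- tape_roll: Bystander: roll of black tape, 68 mm across, 19 mm high, lying flat; origin under its centre.
There are look-alikes about, which are no part of the job. What is shaped like the box_b but brown or pink is not meant.

How it is judged:
By the outcome, as a careful person would: the job done as asked, in the order asked, and still so for the second after the job is handed in, with the robot touching nothing.
It also fails if it takes over 64 s, if anything falls off the work surface, if the arm or the gripper's body presses on something with over 40 N, if the wrist force passes 120 N, or if a joint passes its speed limit or range.

## Working session

There is one attempt and no reset: what is moved stays moved. The work goes in short steps, Python scripts to look and compute and a shell command to move; the robot and the scene stay as the last step left them, time stands still between calls to the robot, and variables do not carry over. Pictures are saved under pics/ and viewed, and the job is handed in when it is done.

```bash
mkdir -p pics; cat > h.py <<'E'
import numpy as np, cv2
from plant import robot
from scipy.spatial.transform import Rotation as R
def cam(n,save=None):
    c=robot.read_camera(n)
    if save: cv2.imwrite('pics/'+save,cv2.cvtColor(c['img'],cv2.COLOR_RGB2BGR))
    return c
def rot(c):
    o=np.array(c['orientation'],float)
    if o.shape==(3,3): return o
    if o.size==4: return R.from_quat(o).as_matrix()
    return R.from_euler('xyz',o).as_matrix()
def ray(c,u,v):
    return rot(c)@np.array([(u-c['cx'])/c['fx'],(v-c['cy'])/c['fy'],1])
def plane(c,u,v,z):
    d=ray(c,u,v);e=np.array(c['eye']);return e+d*(z-e[2])/d[2]
def proj(c,p):
    q=rot(c).T@(np.array(p)-c['eye']);return np.array([c['fx']*q[0]/q[2]+c['cx'],c['fy']*q[1]/q[2]+c['cy']])
E
python3 - <<'E'
from h import *
for n in('scene','top'):
    c=cam(n,n+'0.png');print({k:c[k] for k in c if k!='img'})
print(robot.get_state())
E
```

```text
{'fx': 423.37213361973767, 'fy': 423.37213361973767, 'cx': 259.3666730824761, 'cy': 190.0453853087763, 'eye': array([ 1.06470983, -0.30833098,  1.06064085]), 'orientation': array([-2.55593508,  0.00792735,  0.81831977])}
{'fx': 430.7784915128563, 'fy': 430.7784915128563, 'cx': 258.5926066943312, 'cy': 189.5450153544351, 'eye': array([0.3630947 , 0.11395342, 1.18047547]), 'orientation': array([-2.89879637,  0.00466472, -1.58155567])}
{'clock': 0.1, 'qpos': array([ 1.00850111,  0.42668605,  0.07385335,  1.60654555, -0.03409418,
        1.11081338, -0.06712138]), 'qd': array([-4.48720515e-04, -3.80908554e-03, -3.80625096e-04, -3.63548698e-03,
       -1.39524745e-03, -8.11519327e-05, -4.28484673e-04]), 'tau': array([ 9.26902372e-03, -9.51532316e+01,  3.77240181e+00, -4.64405859e+01,
        1.99032185e-02,  6.45352498e-03,  1.72432160e-04]), 'eef_pos': array([ 0.27062596, -0.61799264,  0.25266843]), 'tcp_rot': array([-1.57088678e+00,  1.18961084e-03, -1.15805199e+00]), 'ft_force': array([0.12493009, 0.31375235, 0.048519  ]), 'ft_torque': array([-0.04263964,  0.00256753,  0.016046  ]), 'gripper_width': 0.0853044706212586}
```

View pics/scene0.png

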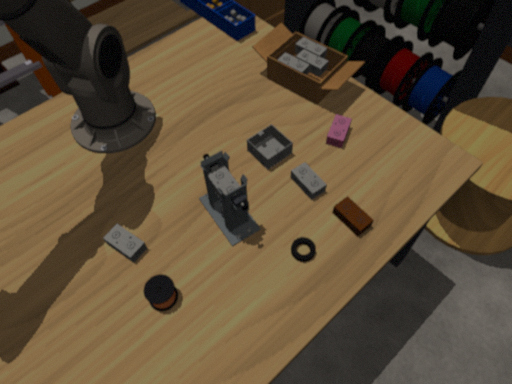

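View pics/top0.png

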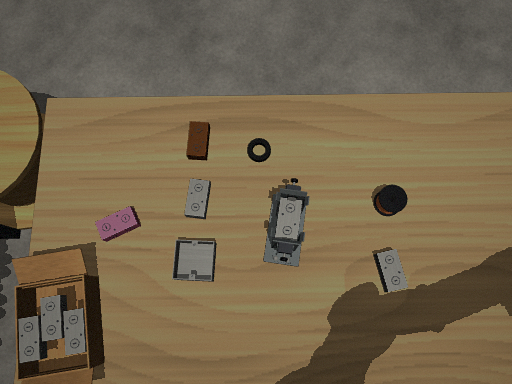

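```bash
cat > m.py <<'E'
from h import *
def rects(c,roi,z,lo=(0,0,105),hi=(180,70,255)):
    x0,y0,x1,y1=roi
    im=cv2.cvtColor(c['img'],cv2.COLOR_RGB2HSV)[y0:y1,x0:x1]
    m=cv2.inRange(im,lo,hi); m=cv2.morphologyEx(m,cv2.MORPH_CLOSE,np.ones((5,5)))
    cs,_=cv2.findContours(m,cv2.RETR_EXTERNAL,cv2.CHAIN_APPROX_NONE)
    k=max(cs,key=cv2.contourArea).reshape(-1,2)+[x0,y0]
    P=np.array([plane(c,u,v,z)[:2] for u,v in k])*1000
    (cx,cy),(w,h),a=cv2.minAreaRect(P.astype(np.float32))
    if w<h:w,h,a=h,w,a-90
    return np.round([cx,cy,w,h,a],1),cv2.contourArea(k.astype(np.int32)),m
E
python3 - <<'E'
from m import *
c=cam('top')
t=cv2.cvtColor(c['img'],cv2.COLOR_RGB2HSV)
for p in[(197,190),(205,205),(390,255),(400,285),(290,232),(180,200),(270,255)]:print(p,t[p[1],p[0]])
for n,roi in dict(b=(175,170,220,225),a=(365,240,420,300)).items():
    r=rects(c,roi,.038,(0,0,90),(180,60,255));print(n,r[:2])
u=c['img'];I=cv2.cvtColor(u,cv2.COLOR_RGB2BGR)
a=cv2.resize(I[165:230,165:230],(400,400),interpolation=2);b=cv2.resize(I[235:300,360:425],(400,400),interpolation=2)
cv2.imwrite('pics/c1.png',np.hstack([a,b]))
cv2.imwrite('pics/c2.png',cv2.resize(I[170:275,250:325],(429,600),interpolation=2))
s=cam('scene');J=cv2.cvtColor(s['img'],cv2.COLOR_RGB2BGR)
cv2.imwrite('pics/c3.png',cv2.resize(J[145:245,190:270],(480,600),interpolation=2))
E
```

```text
(197, 190) [ 33  21 123]
(205, 205) [ 30  15 100]
(390, 255) [ 38  10 104]
(400, 285) [ 30  14 126]
(290, 232) [ 30  15 117]
(180, 200) [ 21 102 142]
(270, 255) [ 78  13 101]
b (array([627.2, 285.6, 101.2,  53.1,  -7.6]), 655.5)
a (array([ 426.5, -229.5,  101.8,   53.3,   12.6]), 751.0)
```

View pics/c1.png

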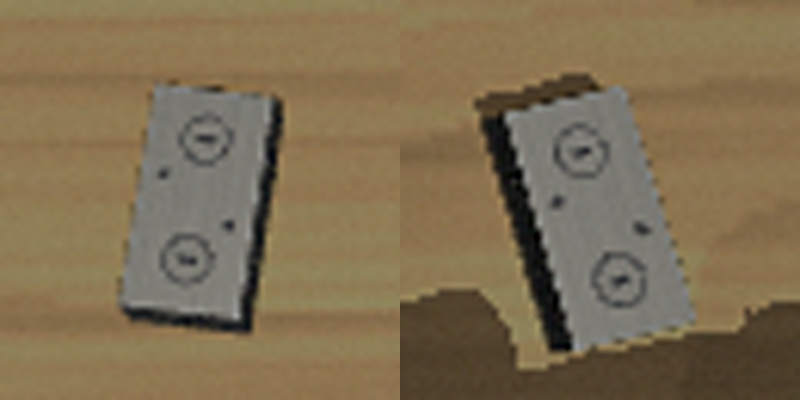

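View pics/c2.png

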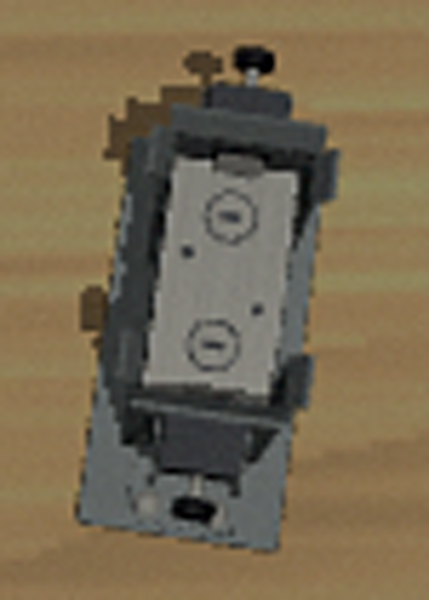

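View pics/c3.png

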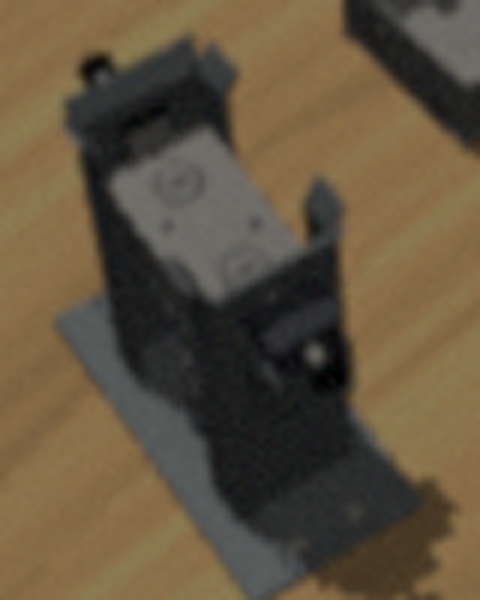

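```bash
python3 - <<'E'
from m import *
c=cam('top');s=cam('scene')
I=cv2.cvtColor(c['img'],cv2.COLOR_RGB2BGR);J=cv2.cvtColor(s['img'],cv2.COLOR_RGB2BGR)
def br(x):return cv2.convertScaleAbs(x,alpha=1.7,beta=15)
cv2.imwrite('pics/d1.png',br(cv2.resize(I[170:275,255:320],(371,600),interpolation=1)))
cv2.imwrite('pics/d2.png',br(cv2.resize(J[148:246,195:265],(428,600),interpolation=1)))
for lo in(95,100,105):
    print(rects(c,(270,190,312,248),.1595,(0,0,lo),(40,60,255))[:2])
    print(rects(s,(205,160,248,200),.1595,(0,0,lo),(40,60,255))[:2])
# loose boxes scene
for roi in((285,160,330,200),(98,220,150,262)):print(rects(s,roi,.038,(0,0,90),(180,60,255))[:2])
E
```

```text
(array([544.5,  40.7,  95.4,  62.6,  -8.2]), 786.5)
(array([537. ,  47.7,  75.4,  53.1,  -9.8]), 414.5)
(array([544.4,  40.5,  95.5,  62.5,  -8.5]), 782.5)
(array([537.6,  48.3,  74.4,  51.8,  -9.8]), 384.5)
(array([545.1,  45.1,  95.9,  52.7,  -8.9]), 778.0)
(array([536.7,  48.7,  73. ,  51.5,  -9.1]), 367.5)
(array([628.9, 286. ,  99.6,  53.2,  -8.9]), 454.0)
(array([ 428.1, -227.5,  100.6,   53.8,   12.2]), 625.5)
```

View pics/d1.png

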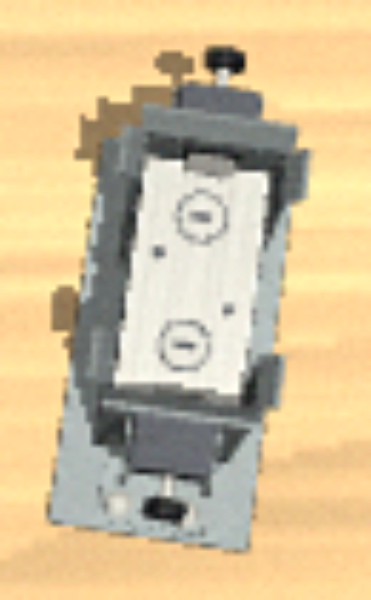

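View pics/d2.png

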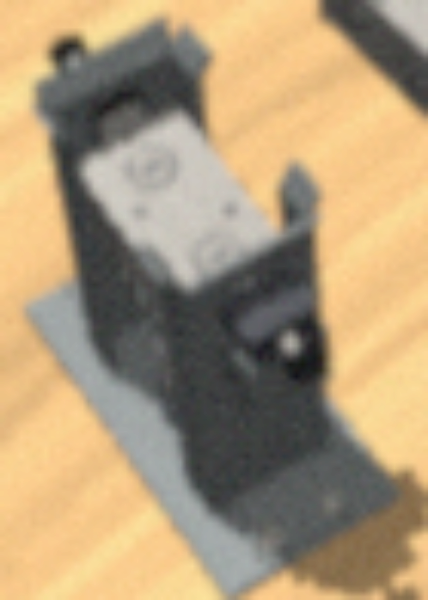

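```bash
python3 - <<'E'
from m import *
c=cam('top');s=cam('scene')
f1=lambda x,y:((x+.5)/5.714+255-.5,(y+.5)/5.714+170-.5)
f2=lambda x,y:((x+.5)/6.118+195-.5,(y+.5)/6.118+148-.5)
for z in(.003,):
    a,b=[plane(c,*f1(*p),z)[:2]*1e3 for p in((47,522),(250,550))]
    l,d,r=[plane(s,*f2(*p),z)[:2]*1e3 for p in((25,303),(232,599),(402,492))]
    print(a,b,np.linalg.norm(a-b));print(l,d,r,np.linalg.norm(l-d),np.linalg.norm(d-r))
    ang=lambda v:np.degrees(np.arctan2(v[1],v[0]))
    print('ang',ang(a-b)-90,ang(d-l),ang(r-d)-90,'ctr',(l+r)/2)
    v=b-a;n=np.array([-v[1],v[0]])/np.linalg.norm(v);print('top ctr',(a+b)/2+95*n,(a+b)/2-95*n)
def tri(p,q):
    A=[];B=[]
    d1=ray(c,*p);d2=ray(s,*q);e1=np.array(c['eye']);e2=np.array(s['eye'])
    x=np.linalg.lstsq(np.c_[d1,-d2],e2-e1,rcond=None)[0]
    return (e1+d1*x[0])*1e3,(e2+d2*x[1])*1e3
print('knobs',tri(f1(165,508),f2(65,52)) , tri(f1(225,60),f2(297,350)))
print(tri(f1(165,508),f2(297,350)) , tri(f1(225,60),f2(65,52)))
# box c back corners top
k=[plane(c,*f1(*p),.159)[:2]*1e3 for p in((143,158),(270,173),(242,395),(115,386))]
print(k)
for kk in ((145,158),(202,216),(186,345)):print(plane(c,*f1(*kk),.159)[:2]*1e3)
for kk in ((152,167),(215,257)):print(plane(s,*f2(*kk),.159)[:2]*1e3)
E
```

```text
[455.70352348 107.03392023] [441.56276367  11.4165214 ] 96.65737451562177
[441.36183486  16.90528164] [629.93696733 -14.33017551] [642.72577959  78.83575254] 191.14453790262647 94.03958671197323
ang -8.41243827570311 -9.40504106733787 -7.81609752033755 ctr [542.04380723  47.87051709]
top ctr [542.61100026  45.32693123] [354.6552869  73.1235104]
knobs (array([447.85580706,  59.83712447, 167.76744291]), array([448.26989153,  60.52417526, 167.76538665])) (array([635.00303047,  30.13406623, 173.87367572]), array([634.82147429,  29.83907619, 173.84919656]))
(array([466.97093831,  47.63294178, -60.61616554]), array([521.52586747, 118.96264023, -59.86171577])) (array([590.70573509,  43.78929519, 337.86180191]), array([563.66979016,  -8.52691223, 334.91506753]))
[array([596.25417678,  65.09171618]), array([589.08185843,  11.30418991]), array([494.76029131,  26.23090244]), array([499.11115794,  78.92630498])]
[596.24411366  64.24087163]
[570.79748239  40.70545126]
[515.94373268  48.93785268]
[516.49732576  51.76690187]
[570.07631741  41.04753752]
```

```bash
python3 -m jog '[[1.6,4,0,0,0,-0.02,0],[1.6,4,0,0,0,-0.02,0],[1.6,4,0,0,0,-0.02,0],[1.6,4,0,0,0,-0.02,0],[1.6,4,0,0,0,-0.02,0],[1.6,4,0,0,0,-0.02,0],[1.6,4,0,0,0,-0.02,0],[1.6,4,0,0,0,-0.02,0],[1.6,4,-2,0,0,-0.02,0],[1.3,3,-3,0,0,-0.016,0]]' 40
```

```text
clock: 1.4
eef_pos: [0.4294, -0.2262, 0.2044]
tcp_rot: [-1.567, -0.002, -1.354]
ft_force: [0.5, 0.2, 0.3]
gripper_width: 0.0857
```

```bash
python3 -m jog '[[-0.2,-0.2,-3,0,0,0,0],[0,0,-3,0,0,0,0],[0,0,-3,0,0,0,0],[0,0,-3,0,0,0,0],[0,0,-2,0,0,0,0],[0,0,0,0,0,0,0],[0,0,0,0,0,0,0]]'; python3 - <<'E'
from h import *
c=cam('top','t1.png');I=cv2.imread('pics/t1.png')
s=cam('scene','s1.png');J=cv2.imread('pics/s1.png')
cv2.imwrite('pics/e1.png',np.hstack([cv2.resize(I[220:320,340:440],(400,400)),cv2.resize(J[190:290,80:180],(400,400))]))
E
```

```text
clock: 2.1
eef_pos: [0.4259, -0.2303, 0.0637]
tcp_rot: [-1.571, 0.0, -1.354]
ft_force: [0.7, -0.1, 0.6]
gripper_width: 0.0854
```

View pics/e1.png

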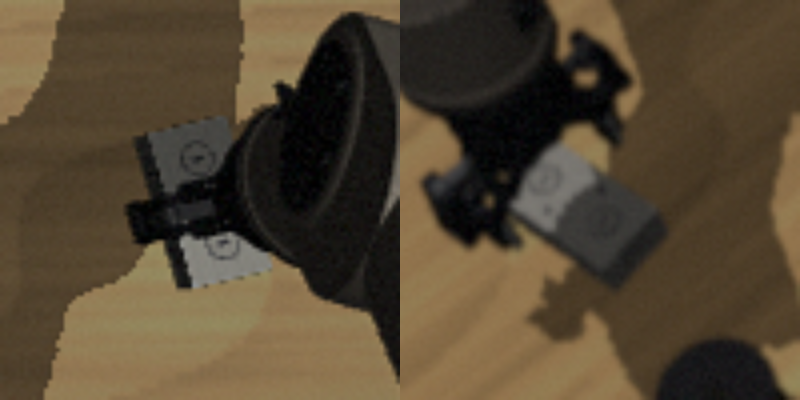

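```bash
python3 -m jog '[[0.14,0.18,-1.5,0,0,0,0],[0,0,-1.47,0,0,0,0],[0,0,0,0,0,0,0],[0,0,0,0,0,0,120],[0,0,0,0,0,0,200],[0,0,0,0,0,0,255],[0,0,0,0,0,0,255],[0,0,0,0,0,0,255],[0,0,0,0,0,0,255]]' 60
```

```text
clock: 3.1
eef_pos: [0.4277, -0.2288, 0.0349]
tcp_rot: [-1.57, -0.001, -1.354]
ft_force: [-2.5, 1.7, 12.8]
gripper_width: 0.0529
```

```bash
python3 -m jog '[[0,0,1,0,0,0,255],[0,0,3,0,0,0,255],[0,0,4,0,0,0,255],[0,0,4,0,0,0,255],[0,0,4,0,0,0,255],[1,2.5,4,0,0,-0.06,255],[1,2.5,3.6,0,0,-0.06,255],[1,2.5,0,0,0,-0.06,255],[0,0,0,0,0,0,255]]'; python3 -m jog '[[1,3,0,0,0,-0.06,255],[1,3,0,0,0,-0.06,255],[1,3,0,0,0,-0.06,255],[1.5,3,0,0,0,-0.009,255],[1.5,3,0,0,0,0,255],[1.5,3,0,0,0,0,255],[1,2,0,0,0,0,255],[0,0,0,0,0,0,255],[0,0,0,0,0,0,255]]'
python3 - <<'E'
from h import *
c=cam('top','t2.png');I=cv2.imread('pics/t2.png')
s=cam('scene','s2.png');J=cv2.imread('pics/s2.png')
cv2.imwrite('pics/e2.png',cv2.convertScaleAbs(np.hstack([cv2.resize(I[150:290,220:360],(400,400)),cv2.resize(J[100:250,150:300],(400,400))]),alpha=1.6,beta=15))
E
```

```text
clock: 4.0
eef_pos: [0.4585, -0.1503, 0.2718]
tcp_rot: [-1.567, -0.0, -1.532]
ft_force: [0.2, -0.3, -1.7]
gripper_width: 0.0532
clock: 4.9
eef_pos: [0.5417, 0.0461, 0.2695]
tcp_rot: [-1.572, -0.0, -1.722]
ft_force: [-1.1, -0.2, -2.1]
gripper_width: 0.0526
```

View pics/e2.png

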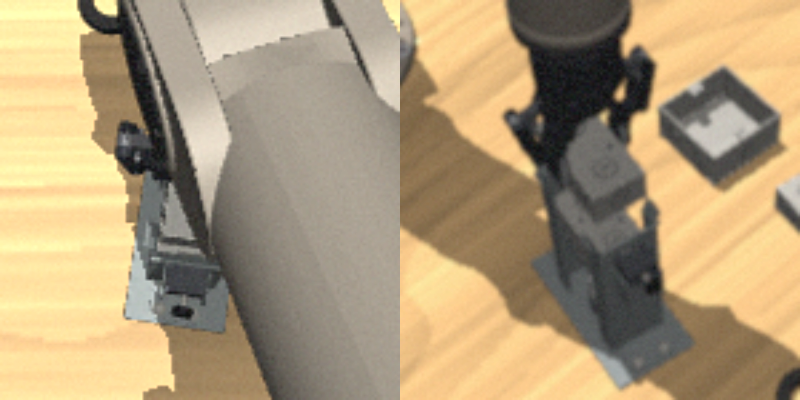

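```bash
python3 -m jog '[[0.07,0,-1,0,0,0,255],[0,0,-1,0,0,0,255],[0,0,-1,0,0,0,255],[0,0,-0.5,0,0,0,255],[0,0,0,0,0,0,255]]';python3 -m jog '[[0,0,-0.5,0,0,0,255],[0,0,-0.5,0,0,0,255],[0,0,-0.5,0,0,0,255],[0,0,0,0,0,0,255]]'
```

```text
clock: 5.5
eef_pos: [0.5424, 0.0464, 0.2335]
tcp_rot: [-1.572, -0.0, -1.723]
ft_force: [0.3, -0.5, -0.6]
gripper_width: 0.0529
clock: 5.9
eef_pos: [0.5425, 0.0465, 0.2189]
tcp_rot: [-1.572, -0.0, -1.723]
ft_force: [-0.6, -0.1, -2.1]
gripper_width: 0.0527
```

```bash
python3 -m jog '[[0,0,-0.5,0,0,0,255],[0,0,-0.5,0,0,0,255],[0,0,0,0,0,0,255]]';python3 -m jog '[[0,0,-0.3,0,0,0,255],[0,0,-0.3,0,0,0,255],[0,0,0,0,0,0,255]]'
```

```text
clock: 6.2
eef_pos: [0.5425, 0.0464, 0.2089]
tcp_rot: [-1.572, -0.0, -1.723]
ft_force: [-0.1, -0.7, -0.6]
gripper_width: 0.0527
clock: 6.5
eef_pos: [0.5431, 0.0466, 0.2036]
tcp_rot: [-1.57, 0.0, -1.723]
ft_force: [0.2, 0.3, -0.3]
gripper_width: 0.0528
```

```bash
python3 -m jog '[[0,0,-0.3,0,0,0,255],[0,0,-0.2,0,0,0,255],[0,0,0,0,0,0,255]]';python3 - <<'E'
from h import *
s=cam('scene','s3.png');J=cv2.imread('pics/s3.png')
cv2.imwrite('pics/e3.png',cv2.convertScaleAbs(cv2.resize(J[130:250,170:290],(600,600),interpolation=2),alpha=1.8,beta=15))
E
```

```text
clock: 6.8
eef_pos: [0.5433, 0.0467, 0.1989]
tcp_rot: [-1.57, 0.0, -1.723]
ft_force: [1.0, 1.0, 2.5]
gripper_width: 0.0528
```

View pics/e3.png

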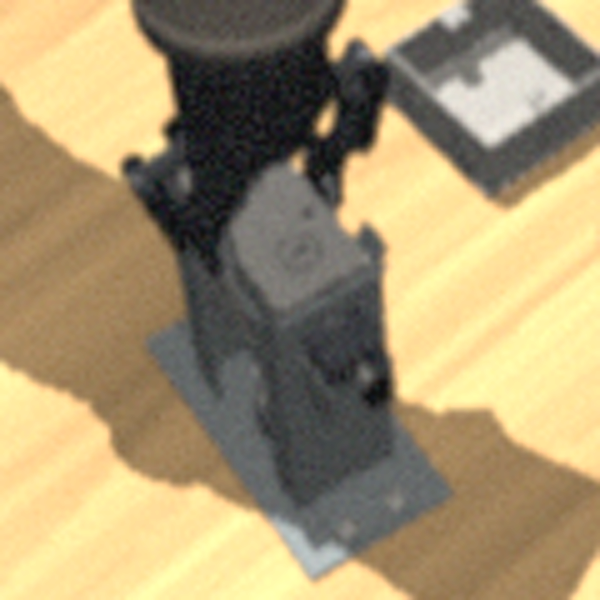

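```bash
python3 -m jog '[[0,0,0,0,0,0,150],[0,0,0,0,0,0,0],[0,0,0,0,0,0,0],[0,0,0.5,0,0,0,0],[0,0,2,0,0,0,0],[0,0,3,0,0,0,0],[0,0,1,0,0,0,100],[0,0,0,0,0,0,255],[0,0,0,0,0,0,255],[0,0,0,0,0,0,255]]' 
python3 - <<'E'
from h import *
print(robot.tcp_to_tips)
s=cam('scene','s4.png');J=cv2.imread('pics/s4.png')
cv2.imwrite('pics/e4.png',cv2.convertScaleAbs(cv2.resize(J[130:250,170:290],(600,600),interpolation=2),alpha=1.8,beta=15))
E
```

```text
clock: 7.85
eef_pos: [0.5423, 0.0464, 0.2625]
tcp_rot: [-1.572, -0.0, -1.723]
ft_force: [0.4, -0.1, -0.4]
gripper_width: 0.0283
0.022
```

View pics/e4.png

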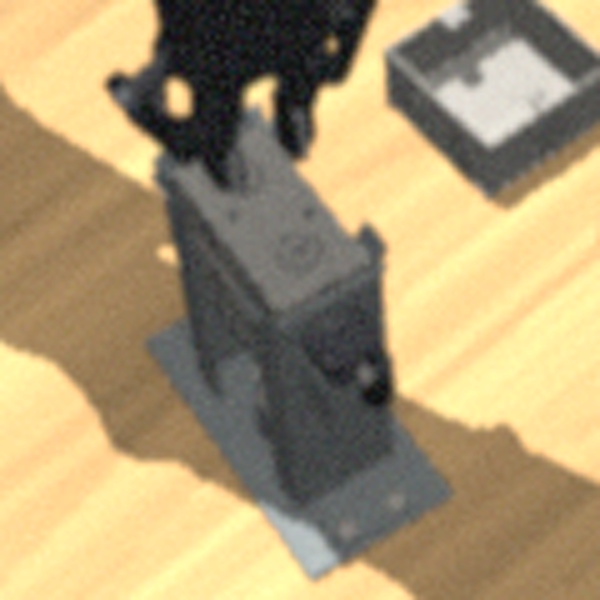

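```bash
python3 -m jog '[[0,0,-0.5,0,0,0,255],[0,0,-0.5,0,0,0,255],[0,0,-0.5,0,0,0,255],[0,0,-0.5,0,0,0,255],[0,0,-0.4,0,0,0,255],[0,0,0,0,0,0,255]]'; python3 -m jog '[[0,0,-0.4,0,0,0,255],[0,0,-0.4,0,0,0,255],[0,0,-0.4,0,0,0,255],[0,0,0,0,0,0,255]]'
```

```text
clock: 8.5
eef_pos: [0.5426, 0.0465, 0.2389]
tcp_rot: [-1.572, -0.0, -1.723]
ft_force: [0.2, -0.3, 0.7]
gripper_width: -0.0001
clock: 8.9
eef_pos: [0.5426, 0.0465, 0.227]
tcp_rot: [-1.572, -0.0, -1.723]
ft_force: [0.3, -0.4, 0.0]
gripper_width: 0.0002
```

```bash
python3 -m jog '[[0,0,-0.4,0,0,0,255],[0,0,-0.3,0,0,0,255],[0,0,0,0,0,0,255]]'; python3 -m jog '[[0,0,-0.4,0,0,0,255],[0,0,-0.4,0,0,0,255],[0,0,0,0,0,0,255]]';  python3 -m jog '[[0,0,-0.4,0,0,0,255],[0,0,-0.4,0,0,0,255],[0,0,0,0,0,0,255]]'
```

```text
clock: 9.2
eef_pos: [0.5433, 0.0466, 0.2207]
tcp_rot: [-1.57, 0.0, -1.723]
ft_force: [1.4, 0.4, 4.6]
gripper_width: -0.0001
clock: 9.5
eef_pos: [0.5434, 0.0466, 0.2128]
tcp_rot: [-1.57, 0.0, -1.723]
ft_force: [0.9, 0.4, 5.1]
gripper_width: -0.0001
clock: 9.8
eef_pos: [0.5434, 0.0466, 0.2048]
tcp_rot: [-1.57, 0.0, -1.723]
ft_force: [1.2, -0.0, 5.0]
gripper_width: -0.0001
```

```bash
python3 -m jog '[[0,0,-0.5,0,0,0,255],[0,0,-0.5,0,0,0,255],[0,0,-0.5,0,0,0,255],[0,0,-0.5,0,0,0,255],[0,0,0,0,0,0,255]]'; python3 -m jog '[[0,0,-0.3,0,0,0,255],[0,0,-0.3,0,0,0,255],[0,0,0,0,0,0,255],[0,0,0,0,0,0,255]]'
```

```text
clock: 10.3
eef_pos: [0.5434, 0.0467, 0.1848]
tcp_rot: [-1.57, 0.0, -1.723]
ft_force: [-0.4, -0.9, 8.4]
gripper_width: -0.0
clock: 10.7
eef_pos: [0.5434, 0.0466, 0.1792]
tcp_rot: [-1.569, 0.0, -1.723]
ft_force: [-0.7, -0.3, 10.3]
gripper_width: -0.0002
```

```bash
python3 - <<'E'
from h import *
s=cam('scene','s5.png');J=cv2.imread('pics/s5.png')
cv2.imwrite('pics/e5.png',cv2.convertScaleAbs(cv2.resize(J[130:250,170:290],(600,600),interpolation=2),alpha=1.8,beta=15))
E
```

```text
(no output)
```

View pics/e5.png

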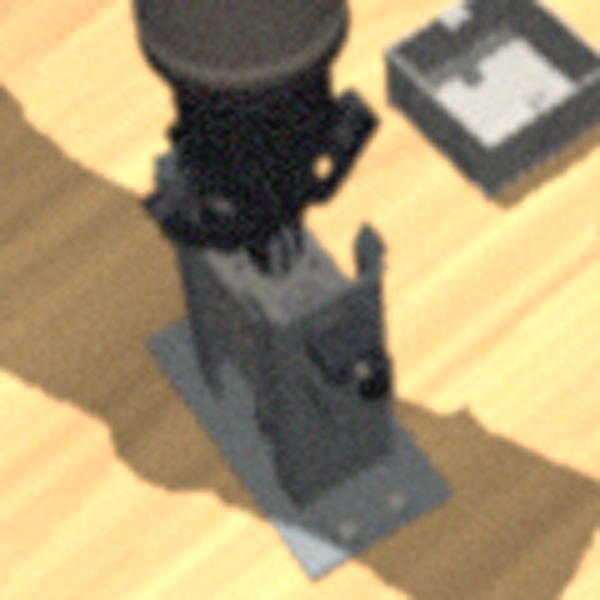

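```bash
python3 -m jog '[[0,0,-0.2,0,0,0,255],[0,0,0,0,0,0,255],[0,0,0,0,0,0,255]]'; python3 -m jog '[[0,0,0.3,0,0,0,255],[0,0,0.5,0,0,0,255],[0,0,2,0,0,0,255],[0,0,3,0,0,0,255],[0,0,3,0,0,0,255],[0.8,2.4,2,0,0,0,0],[1,3,0,0,0,0,0],[1,3,0,0,0,0,0],[1,3,0,0,0,0,0],[1,3,0,0,0,0,0]]'; python3 -m jog '[[1,3,0,0,0,0,0],[1,3,0,0,0,0,0],[1,2.5,0,0,0,0.006,0],[0.8,1.1,0,0,0,0,0],[0,0,0,0,0,0,0],[0,0,0,0,0,0,0]]'
python3 - <<'E'
from h import *
s=cam('scene','s6.png');J=cv2.imread('pics/s6.png')
c=cam('top','t6.png');I=cv2.imread('pics/t6.png')
cv2.imwrite('pics/e6.png',cv2.convertScaleAbs(np.hstack([cv2.resize(I[170:275,250:330],(400,525)),cv2.resize(J[130:250,170:261],(400,525),interpolation=2)]),alpha=1.8,beta=15))
E
```

```text
clock: 11.05
eef_pos: [0.5434, 0.0467, 0.1773]
tcp_rot: [-1.569, 0.0, -1.723]
ft_force: [-1.4, -1.1, 10.9]
gripper_width: -0.0002
clock: 12.05
eef_pos: [0.5911, 0.1916, 0.2845]
tcp_rot: [-1.571, -0.0, -1.723]
ft_force: [0.4, -0.3, 0.5]
gripper_width: 0.0721
clock: 12.65
eef_pos: [0.6289, 0.2855, 0.2842]
tcp_rot: [-1.571, -0.001, -1.718]
ft_force: [-0.3, 0.2, 0.3]
gripper_width: 0.0858
```

View pics/e6.png

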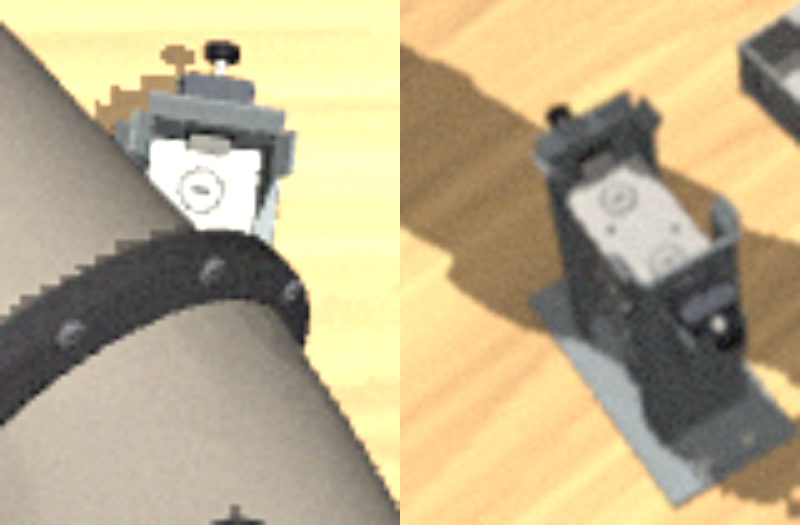

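View pics/s6.png

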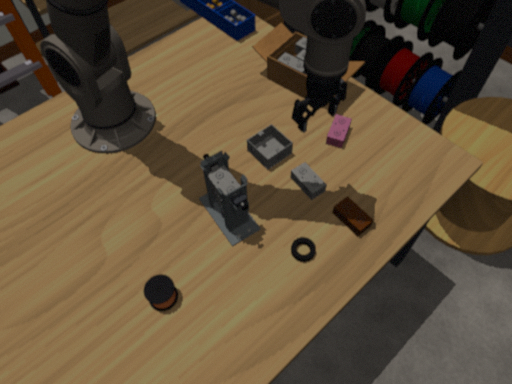

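```bash
python3 -m jog '[[-0.1,0,-3,0,0,0,0],[0,0,-4,0,0,0,0],[0,0,-4,0,0,0,0],[0,0,-4,0,0,0,0],[0,0,-4,0,0,0,0],[0,0,-3,0,0,0,0],[0,0,-1,0,0,0,0],[0,0,0,0,0,0,0],[0,0,0,0,0,0,0]]' 60;python3 - <<'E'
from h import *
s=cam('scene','s7.png');J=cv2.imread('pics/s7.png')
c=cam('top','t7.png');I=cv2.imread('pics/t7.png')
cv2.imwrite('pics/e7.png',cv2.convertScaleAbs(np.hstack([cv2.resize(I[150:250,150:250],(400,400)),cv2.resize(J[120:220,260:360],(400,400),interpolation=2)]),alpha=1.8,beta=15))
E
```

```text
clock: 13.65
eef_pos: [0.6287, 0.2866, 0.0564]
tcp_rot: [-1.569, 0.001, -1.718]
ft_force: [0.3, 0.0, -0.2]
gripper_width: 0.0855
```

View pics/e7.png

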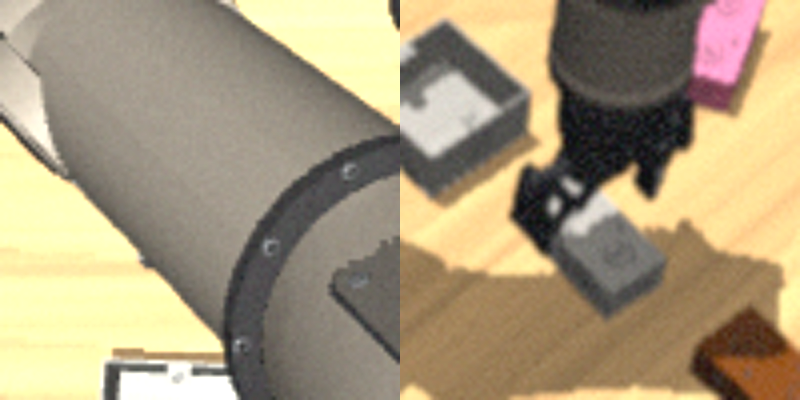

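```bash
python3 -m jog '[[-0.07,-0.1,-1.2,0,0,0,0],[0,0,-1,0,0,0,0],[0,0,0,0,0,0,0],[0,0,0,0,0,0,120],[0,0,0,0,0,0,200],[0,0,0,0,0,0,255],[0,0,0,0,0,0,255],[0,0,0,0,0,0,255],[0,0,0,0,0,0,255]]' 60; python3 -m jog '[[0,0,1,0,0,0,255],[0,0,3,0,0,0,255],[0,0,4,0,0,0,255],[0,0,4,0,0,0,255],[0,0,4,0,0,0,255],[0,0,4,0,0,0,255],[0,0,4,0,0,0,255],[0,0,0,0,0,0,255]]'
```

```text
clock: 14.65
eef_pos: [0.6274, 0.2858, 0.0331]
tcp_rot: [-1.57, 0.001, -1.717]
ft_force: [-1.3, 0.2, 4.8]
gripper_width: 0.0532
clock: 15.45
eef_pos: [0.6287, 0.2867, 0.2794]
tcp_rot: [-1.564, 0.005, -1.717]
ft_force: [0.3, 1.0, -2.0]
gripper_width: 0.0531
```

```bash
python3 -m jog '[[-1,-3,0,0,0,-0.006,255],[-1.1,-3,0,0,0,0,255],[-1.1,-3,0,0,0,0,255],[-1.1,-3,0,0,0,0,255],[-1.1,-3,0,0,0,0,255],[-1.1,-3,0,0,0,0,255],[-1.1,-3,0,0,0,0,255],[-0.9,-2.9,-0.5,0,0,0,255],[0,0,0,0,0,0,255],[0,0,0,0,0,0,255]]'; python3 - <<'E'
from h import *
s=cam('scene','s8.png');J=cv2.imread('pics/s8.png')
cv2.imwrite('pics/e8.png',cv2.convertScaleAbs(cv2.resize(J[130:250,170:290],(600,600),interpolation=2),alpha=1.8,beta=15))
E
```

```text
clock: 16.45
eef_pos: [0.5418, 0.046, 0.2676]
tcp_rot: [-1.571, -0.0, -1.724]
ft_force: [1.1, 1.0, -1.0]
gripper_width: 0.0529
```

View pics/e8.png

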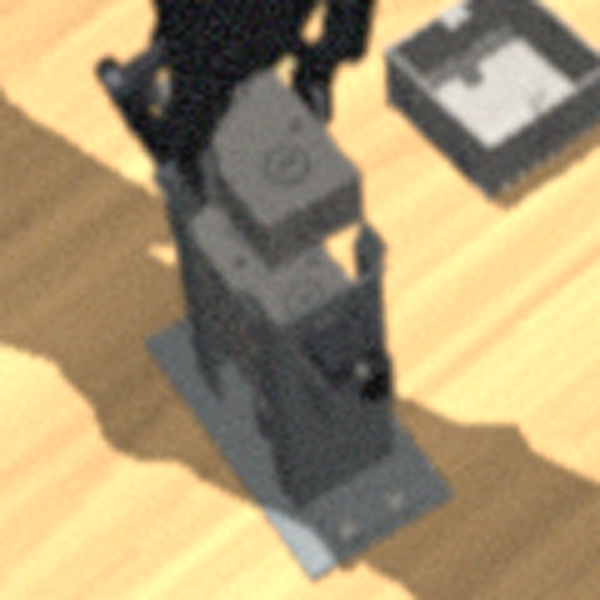

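```bash
python3 -m jog '[[0.06,0.04,-1,0,0,0,255],[0,0,-1,0,0,0,255],[0,0,-1,0,0,0,255],[0,0,-0.5,0,0,0,255],[0,0,0,0,0,0,255]]';python3 -m jog '[[0,0,-0.5,0,0,0,255],[0,0,-0.5,0,0,0,255],[0,0,-0.5,0,0,0,255],[0,0,0,0,0,0,255]]';python3 -m jog '[[0,0,-0.5,0,0,0,255],[0,0,-0.5,0,0,0,255],[0,0,-0.4,0,0,0,255],[0,0,0,0,0,0,255]]'
```

```text
clock: 17.0
eef_pos: [0.5423, 0.047, 0.2314]
tcp_rot: [-1.573, -0.0, -1.723]
ft_force: [0.5, 0.3, -2.0]
gripper_width: 0.0532
clock: 17.4
eef_pos: [0.5424, 0.0468, 0.2169]
tcp_rot: [-1.572, -0.0, -1.723]
ft_force: [0.1, -0.2, -2.4]
gripper_width: 0.0529
clock: 17.8
eef_pos: [0.5425, 0.0469, 0.2031]
tcp_rot: [-1.571, -0.0, -1.723]
ft_force: [-0.3, 0.0, -1.6]
gripper_width: 0.0527
```

```bash
python3 -m jog '[[0,0,-0.3,0,0,0,255],[0,0,-0.2,0,0,0,255],[0,0,0,0,0,0,255]]'; python3 -m jog '[[0,0,0,0,0,0,150],[0,0,0,0,0,0,0],[0,0,0,0,0,0,0],[0,0,0.5,0,0,0,0],[0,0,2,0,0,0,0],[0,0,3,0,0,0,0],[0,0,1,0,0,0,100],[0,0,0,0,0,0,255],[0,0,0,0,0,0,255],[0,0,0,0,0,0,255]]'; python3 - <<'E'
from h import *
s=cam('scene','s9.png');J=cv2.imread('pics/s9.png')
cv2.imwrite('pics/e9.png',cv2.convertScaleAbs(cv2.resize(J[130:250,170:290],(600,600),interpolation=2),alpha=1.8,beta=15))
E
```

```text
clock: 18.1
eef_pos: [0.5436, 0.0471, 0.1992]
tcp_rot: [-1.569, 0.001, -1.723]
ft_force: [0.8, 0.5, 3.6]
gripper_width: 0.053
clock: 19.1
eef_pos: [0.5422, 0.0468, 0.2625]
tcp_rot: [-1.572, -0.0, -1.723]
ft_force: [-0.1, 0.4, 0.3]
gripper_width: 0.0281
```

View pics/e9.png

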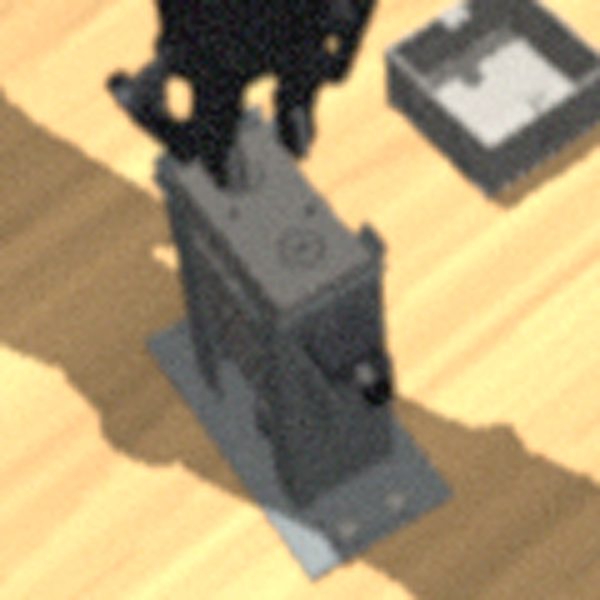

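Same resting state as with the first box. Press, with the fingers shut.

```bash
python3 -m jog '[[0,0,-0.5,0,0,0,255],[0,0,-0.5,0,0,0,255],[0,0,-0.5,0,0,0,255],[0,0,-0.5,0,0,0,255],[0,0,-0.5,0,0,0,255],[0,0,-0.5,0,0,0,255],[0,0,-0.5,0,0,0,255],[0,0,-0.4,0,0,0,255],[0,0,0,0,0,0,255]]'; python3 -m jog '[[0,0,-0.4,0,0,0,255],[0,0,-0.4,0,0,0,255],[0,0,-0.4,0,0,0,255],[0,0,-0.4,0,0,0,255],[0,0,0,0,0,0,255]]'; python3 -m jog '[[0,0,-0.5,0,0,0,255],[0,0,-0.5,0,0,0,255],[0,0,-0.5,0,0,0,255],[0,0,-0.5,0,0,0,255],[0,0,0,0,0,0,255]]'
```

```text
clock: 20.05
eef_pos: [0.5428, 0.0469, 0.2242]
tcp_rot: [-1.571, 0.0, -1.723]
ft_force: [0.1, 0.8, 0.7]
gripper_width: 0.0004
clock: 20.55
eef_pos: [0.5432, 0.0471, 0.2091]
tcp_rot: [-1.57, 0.0, -1.723]
ft_force: [-1.3, -0.0, 7.2]
gripper_width: -0.0001
clock: 21.05
eef_pos: [0.5432, 0.0471, 0.189]
tcp_rot: [-1.57, 0.0, -1.723]
ft_force: [-0.4, 0.4, 6.1]
gripper_width: -0.0001
```

```bash
python3 -m jog '[[0,0,-0.3,0,0,0,255],[0,0,-0.3,0,0,0,255],[0,0,-0.3,0,0,0,255],[0,0,0,0,0,0,255]]'; python3 -m jog '[[0,0,-0.15,0,0,0,255],[0,0,-0.15,0,0,0,255],[0,0,0,0,0,0,255],[0,0,0,0,0,0,255]]'
```

```text
clock: 21.45
eef_pos: [0.5432, 0.0471, 0.1803]
tcp_rot: [-1.57, 0.0, -1.723]
ft_force: [-1.9, -0.9, 8.9]
gripper_width: 0.0001
clock: 21.85
eef_pos: [0.5432, 0.0471, 0.1775]
tcp_rot: [-1.569, 0.0, -1.723]
ft_force: [-4.3, -0.0, 15.1]
gripper_width: -0.0001
```

```bash
python3 -m jog '[[0,0,0.3,0,0,0,255],[0,0,0.5,0,0,0,255],[0,0,2,0,0,0,255],[0,0,3,0,0,0,255],[0,0,3,0,0,0,255],[0,-3,2,0,0,0,255],[0,-4,0,0,0,0,255],[0,-4,0,0,0,0,255],[0,-4,0,0,0,0,255],[0,-4,0,0,0,0,255]]'; python3 -m jog '[[0,-4,0,0,0,0,255],[0,-4,0,0,0,0,255],[0,-4,0,0,0,0,255],[0,0,0,0,0,0,255],[0,0,0,0,0,0,255]]'
python3 - <<'E'
from m import *
s=cam('scene','s10.png');J=cv2.imread('pics/s10.png')
c=cam('top','t10.png');I=cv2.imread('pics/t10.png')
cv2.imwrite('pics/e10.png',cv2.convertScaleAbs(np.hstack([cv2.resize(I[170:275,250:330],(400,525)),cv2.resize(J[130:250,170:261],(400,525),interpolation=2)]),alpha=1.8,beta=15))
print(rects(c,(270,190,312,248),.1595,(0,0,105),(40,60,255))[:2])
E
```

```text
clock: 22.85
eef_pos: [0.5425, -0.1447, 0.2847]
tcp_rot: [-1.571, -0.0, -1.723]
ft_force: [0.9, 0.8, 0.3]
gripper_width: 0.0002
clock: 23.35
eef_pos: [0.5424, -0.2639, 0.2842]
tcp_rot: [-1.571, 0.0, -1.725]
ft_force: [0.3, 1.1, -0.2]
gripper_width: -0.0002
(array([544.9,  40.5,  97.1,  63. ,  -9. ]), 790.0)
```

View pics/e10.png

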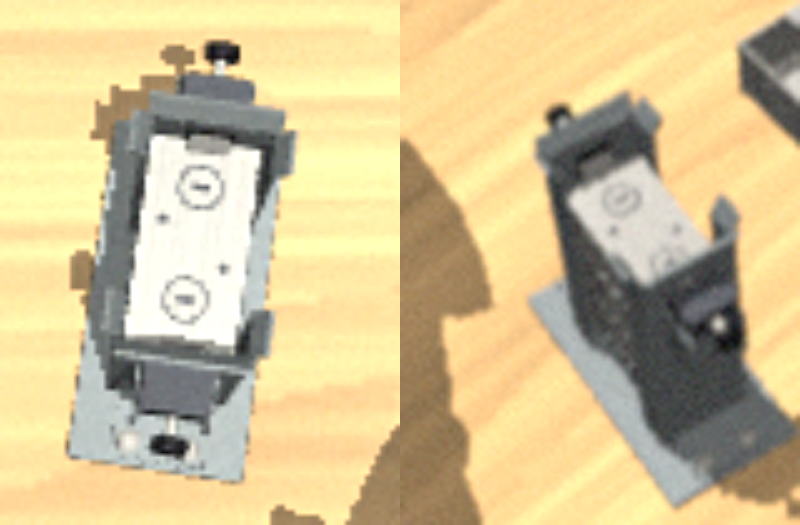

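View pics/t10.png

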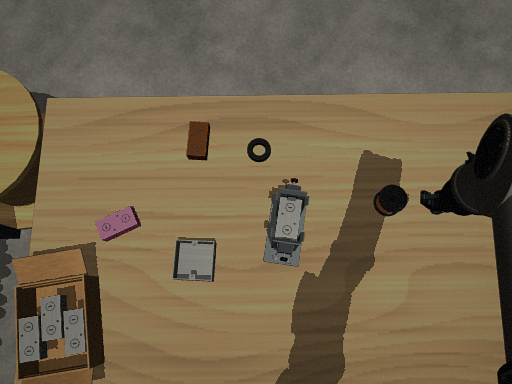

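```bash
python3 - <<'E'
from m import *
for n,m,r in(('top0','t10',(170,275,255,325)),('scene0','s10',(145,246,195,268))):
    a,b=[cv2.cvtColor(cv2.imread(f'pics/{k}.png'),cv2.COLOR_BGR2GRAY)[r[0]:r[1],r[2]:r[3]].astype(np.float32) for k in(n,m)]
    print(n,cv2.phaseCorrelate(a,b),np.abs(a-b).mean())
    d=np.abs(cv2.GaussianBlur(a-b,(3,3),0));ys,xs=np.where(d>25);print(len(xs),list(zip(xs+r[2],ys+r[0]))[:30])
s=robot.get_state();print(s['clock'],s['qd'])
E
```

```text
top0 ((-0.01248530072746945, -0.13345712353562078), 0.8932132392263217) 4.5507483
81 [(np.int64(281), np.int64(197)), (np.int64(282), np.int64(197)), (np.int64(283), np.int64(197)), (np.int64(284), np.int64(197)), (np.int64(285), np.int64(197)), (np.int64(280), np.int64(198)), (np.int64(297), np.int64(199)), (np.int64(298), np.int64(199)), (np.int64(279), np.int64(203)), (np.int64(279), np.int64(204)), (np.int64(279), np.int64(205)), (np.int64(276), np.int64(225)), (np.int64(276), np.int64(226)), (np.int64(275), np.int64(232)), (np.int64(275), np.int64(233)), (np.int64(324), np.int64(264)), (np.int64(323), np.int64(265)), (np.int64(324), np.int64(265)), (np.int64(323), np.int64(266)), (np.int64(324), np.int64(266)), (np.int64(322), np.int64(267)), (np.int64(323), np.int64(267)), (np.int64(324), np.int64(267)), (np.int64(322), np.int64(268)), (np.int64(323), np.int64(268)), (np.int64(324), np.int64(268)), (np.int64(322), np.int64(269)), (np.int64(323), np.int64(269)), (np.int64(324), np.int64(269)), (np.int64(321), np.int64(270))]
scene0 ((0.5473885441117332, -0.06760429269041168), 0.9882167948028188) 4.9188933
0 []
23.45 [-0.01052902 -0.00542236 -0.00595646  0.00237477  0.00214498  0.00021698
  0.00175286]
```

```bash
python3 -m jog '[[0,0,0,0,0,0,255],[0,0,0,0,0,0,255]]'; python3 -c "
from plant import robot
print(robot.finish_job())"
```

```text
clock: 23.65
eef_pos: [0.543, -0.2621, 0.2848]
tcp_rot: [-1.571, 0.0, -1.722]
ft_force: [0.2, 0.0, -0.1]
gripper_width: -0.0001
the job is handed in; nothing more can be done
None
```

Both loose utility boxes are in the dispenser, open side down, and the job was handed in at about 23.7 s.

- **Loading:** I gripped each box across its width and lowered it into the guide until it rested on the catch slopes. I then pressed it down with the shut fingertips until its back was about 4.5 mm below mouth. The steady force at the bottom read about 11 N for the first box and 15 N for the second.
- **Last checks:** Seen from both cameras, the top box sits at its original level, with its edges shifted by about a pixel at most. The far tongue is visible over the box end.
- **Near catch:** The near tongue cannot be seen directly. I judged that catch closed because its knob is where it was at the start and the box is level.
- **Everything else:** By eye, the square box, wire reel, tape roll and the brown and pink look-alikes have not moved. The arm was stopped clear of everything at hand-in.
- **One result to discount:** The automatic fit of the top box's outline also took in part of the dispenser's grey steel, giving 63 mm width instead of 54. I relied on comparing the before and after pictures instead.

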